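# Pin the sliding nut tray to its docking yoke

### The arm

A 6-joint arm with a two-finger parallel gripper is mounted at the origin on the work surface. World frame = base frame: x ahead of the robot, y to its left, z up, the work surface at z = 0. Lengths are in m, angles in degrees, forces in N, time in s.
With the tool pointing down it reaches from about 0.3 to 0.75 m from the base axis. Payload 8.5 kg.
Tool frame: the origin (TCP) lies on the centre line of the jaws, within the pads' length; the fingertips stand 19 mm ahead of it and the grasp point (between the pads) is the TCP; z points along the fingers, x is the direction in which the jaws open and shut, and the axes are right-handed (so a half turn about z gives the same grasp; the last joint's range is limited). The gripper opens to 85 mm and grips with 20 to 120 N. Pads are 22 mm wide; open, the fingers measure 114 mm over their backs; the gripper's body (76 mm by 85 mm) begins 54 mm behind the grasp point. The pads swing forward as they close: fully open they stand 13 mm farther back than shut.
Start: joints at [-88.195, 21.807, 74.336, -0, 83.858, -12.336], TCP at [0.134, -0.533, 0.25] pointing down, gripper open.
Joint ranges: [-178.18, 178.18], [-50.72, 133.34], [12.68, 142.11], [-81.47, 261.47], [9.98, 163.14], [-165.26, 165.26]. Speed limits (degrees/s): [136.94, 136.94, 180, 180, 180, 180].

### API

Orientations are given as a 3x3 rotation matrix whose columns are the frame's x, y, z axes.
In Python, from rig import env, cams, order gives the robot as it stands.
- The arm moves only by the tool step_arm, never from a script. Its argument "steps" is a list of rows, each an object with "xyz": the shift along the tool's x, y, z normalised to -1 to 1, where 1 is 0.04 m, a list of three; "turn": the turn, a rotation vector about the tool's x, y, z normalised to -1 to 1, where 1 is 0.08 rad, a list of three; "gripper": the gripper command: -1 is shut, 1 is fully open, values between are in proportion. A call has 1 to 20 rows; each row shifts and turns the commanded pose from where the row before left it, along the tool's axes as they then stand; what a row does not reach is not made up. A row lasts 1/12 s, in which the tool goes at most 41.7 mm and 7.16 degrees, less where a joint would pass 70% of its speed; a pose out of reach is approached as far as the arm can. A call with a number of a shift or a turn outside -1 to 1 is refused whole. A call with a gripper value outside its range is refused whole. The fingers move at their own pace and stop on an object; "squeeze" is the grip in N (left out, the last holds). Time passes only in rows, so rows that do not move let the fingers close. It gives the time, the measured TCP pose, the force and the opening at its end, in the units of the state.
- env.observe(): the state, without advancing time (a new reading comes with each control period).
- cams.get_image(name): name is "side" or "top"; returns (picture, depth): 384x512x3 uint8, red, green, blue; 384x512 float32, m along the optical axis (not along the pixel's ray), 0 where there is no reading.
- cams.camera_info(name): a dict with "fx", "fy", "cx", "cy" (pixels), "extrinsics" (4x4, takes a point from camera to world coordinates). Camera axes: x right, y down, z forward; pixel columns grow to the right and rows downward; lengths in m; the calibration is good to about 2 mm. A picture is of the moment at which its call begins. camera_info takes no time and is no camera call.
- order.close_job(): hands the job in, once; it reports no verdict.
The state is a dict: "time_s": time; "q": joint angles; "qvel": joint speeds; "joint_efforts": joint torques, N m; "position": TCP position; "tool_rot": TCP orientation; "ft_force": force on the tool from outside, world axes, zero at the start; "wrist_torque": the same for the moment, N m; "grip_width": finger opening in m.
Only numpy, scipy, OpenCV 4.12 (cv2) and the standard library are available. Lean on these libraries where they do the work, as an engineer would, in place of code of your own. Each camera call takes 0.05 s, during which the arm holds its last target. There are 200 camera calls.

### The job

Couple the sliding tray of white nuts to the steel yoke with the red-headed pin: stand the pin in the hole of the upper ear so that it rests on the tray's drawbar, ease the tray towards the yoke by its yellow paddle until the pin drops into the drawbar's hidden eye, then press the pin fully home through the lower ear, its collar flat on the upper ear, and let go. Feel your way and force nothing: never more than about 15 N on the tray or 20 N on the pin; leave the other pins, the cup and the loose parts where they are.

Things in the scene. Friction and masses are not known exactly. Their poses are not given: they have to be found in the camera images.
- red_pin_head (a point): Middle of the head of the RED-headed steel pin (82 mm long, 0.14 kg), on its axis; z up along the pin, yaw means nothing. Head 36 mm tall: a steel collar 5 mm thick, diameter 23 mm, under a red grip of diameter 18 mm. Head's top 18 mm above, collar's underside 18 mm below this point. Starts in any of the rack's three holes, collar on the rack, 70 mm above the table: lift over 50 mm.
- red_pin_tip (a point): Tip of the red-headed pin, 64 mm below the middle of its head. Below the collar the shank is 46 mm long, diameter 12 mm, its last 4 mm tapering to 7 mm. When the pin is home, collar on the upper ear, the tip is 46 mm below yoke_top and the head's middle 18 mm above it.
- yoke_top (a point): Centre of the hole at the upper face of the upper ear of the fixed steel U-shaped yoke, 70 mm above the table; z up, y is the level direction in which the tray slides into the yoke. Ears 44 mm wide (x), from -22 to 74 mm in y. Below this point: upper ear 0 to -16 mm, gap to -30 mm, lower ear to -40 mm. Upper hole 13.2 mm in diameter, chamfered 2 mm.
- yoke_lower (a point): Middle of the lower ear's hole, diameter 13.6 mm, 35 mm straight below yoke_top, in line with the upper hole, same axes. Two spring balls in it catch a falling pin and hold it afterwards: some 5 to 15 N straight down on the pin's head takes the pin past them until its collar seats on the upper ear.
- fixture: Yoke and its dark steel base plate, fixed; carries the tray. Origin on the table straight below yoke_top, same axes. The plate spans x -50 to 50 mm, y -255 to 85 mm, 12 mm thick.
- carriage: Sliding wooden tray of white nuts, 100 x 120 mm, top 75 mm above the table, with a drawbar at its front. Slides along the fixture's y, 36 mm between end stops, about 3 N of friction, stays where left; starts at most 6 mm from its outer stop. Axes as fixture; origin straight below yoke_top when at the outer stop, moving with the tray.
- drawbar (a point): Root of the drawbar on the tray (80 mm behind the carriage's origin), not its eye. The aluminium bar, 34 x 10 mm, lies between the ears, top 18 mm below yoke_top. It has one eye of diameter 14 mm. Its screw adjustment varies, so the eye's place cannot be told from the tray: at the start it is 5 to 31 mm short (-y) of the ears' holes, hidden under the upper ear.
- drawbar_top (a point): A point on the carriage level with the drawbar's top face. Solid bar stops a pin in the upper ear, its collar then 28 mm above the ear. When the eye comes under the pin, the pin falls about 20 mm on to the spring balls; pushing on then drives the eye's wall against the pin and the tray stops hard: stop as soon as the resistance rises by several newtons.
- paddle (a point): Grip point of the yellow upright paddle on the tray's outer end, 18 mm below its top edge, which is 135 mm above the table. 40 mm wide in x, 14 mm thick in y; axes as yoke_top (+y towards the yoke). Starts 206 to 212 mm from the yoke's hole. Around it nothing is higher than 75 mm: pinch it from above across its thickness, or push it.
- rack: Dark wooden pin rack, 160 (x) x 60 (y) x 52 mm, fixed; origin under its centre. Three holes in a row along its x at -50, 0 and 50 mm.
- white_pin_head (a point): Another pin, white head, same shape, in the rack: to be left alone.
- black_pin_head (a point): Another pin, black head, same shape, in the rack: to be left alone.
- cup: White cup, 74 mm across, 90 mm tall, origin under its centre: leave alone.
- nut_loose: Loose white ring nut, 40 mm across, 16 mm tall: leave alone.
- bushing_a: Loose brown bushing, 36 mm across, 18 mm tall: leave alone.
- bushing_b: Loose brown bushing, 36 mm across, 18 mm tall: leave alone.
- spanner: Spanner, 170 mm long, lying on the table: leave alone.
There are look-alikes about, which are no part of the job. What is shaped like the part that bears red_pin_head but turquoise is not meant.

How it is judged:
By the outcome, as a careful person would: the job done as asked, in the order asked, and still so for the second after the job is handed in, with the robot touching nothing.
It also fails if it takes over 58 s, if anything falls off the work surface, if the arm or the gripper's body presses on something with over 40 N, if the wrist force passes 120 N, or if a joint passes its speed limit or range.

## Working session

There is one attempt and no reset: what is moved stays moved. The work goes in short steps, Python scripts to look and compute and a tool call to move; the robot and the scene stay as the last step left them, time stands still between calls to the robot, and variables do not carry over. Pictures are saved under pics/ and viewed, about 8 in all and at most 12, crops included, and the job is handed in when it is done.

Besides the shell and the picture viewer there is one more tool, called in YAML: its name, and indented under it one key for each argument. step_arm: Moves the arm, as the interface text tells. Scaled input: -1 to 1 covers 0.04 m each way for a shift and 0.08 rad each way for a turn. Its arguments: {"type":"object","properties":{"steps":{"type":"array"},"squeeze":{"type":"number"}},"required":["steps"]}

```bash
mkdir -p pics
cat > h.py <<'E'
import numpy as np, cv2
from rig import env, cams, order
def grab(n):
    im,d=cams.get_image(n); c=cams.camera_info(n); np.savez(''+n+'.npz',im=im,d=d)
    return im,d,c
def cloud(d,c):
    v,u=np.mgrid[:d.shape[0],:d.shape[1]]
    P=np.stack([(u-c['cx'])/c['fx']*d,(v-c['cy'])/c['fy']*d,d],-1)
    E=np.array(c['extrinsics']); P=P@E[:3,:3].T+E[:3,3]; P[d<=0]=np.nan
    return P
def save(name,im): cv2.imwrite('pics/'+name,cv2.cvtColor(im,cv2.COLOR_RGB2BGR))
def proj(p,c):
    E=np.linalg.inv(np.array(c['extrinsics'])); q=E[:3,:3]@np.array(p)+E[:3,3]
    return c['fx']*q[0]/q[2]+c['cx'],c['fy']*q[1]/q[2]+c['cy']
E
python3 - <<'E'
from h import *
for n in('top','side'):
    im,d,c=grab(n); save(n+'0.png',im); print(n,np.round(np.array(c['extrinsics']),3).tolist(),c['fx'])
print(env.observe())
E
```

```text
top [[0.021, -0.981, 0.195, 0.318], [-1.0, -0.022, -0.003, -0.01], [0.007, -0.195, -0.981, 1.302], [0.0, 0.0, 0.0, 1.0]] 403.7949340906483
side [[-0.825, -0.317, 0.468, 0.068], [-0.566, 0.48, -0.671, 0.631], [-0.012, -0.818, -0.575, 0.667], [0.0, 0.0, 0.0, 1.0]] 359.53970224061396
{'time_s': 0.1, 'q': array([-8.81944925e+01,  2.18380214e+01,  7.43783715e+01,  5.14109688e-04,
        8.38565907e+01, -1.23348932e+01]), 'qvel': array([ 0.0530353 , -0.2086557 , -0.18060863,  0.04471138, -0.06639827,
       -0.00497443]), 'joint_efforts': array([ 3.23187873e-03, -4.49222159e+01, -2.31654382e+01, -2.68019949e-04,
        3.70552152e-03, -4.54206997e-06]), 'position': array([ 0.13436526, -0.53310406,  0.24977714]), 'tool_rot': array([[ 2.44297877e-01, -9.69700235e-01, -3.12166034e-05],
       [-9.69699440e-01, -2.44297717e-01,  1.27345326e-03],
       [-1.24249407e-03, -2.80831205e-04, -9.99999189e-01]]), 'ft_force': array([ 0.06239059,  0.33449987, -0.14278224]), 'wrist_torque': array([0.02638672, 0.00564   , 0.00994471]), 'grip_width': 0.0850824780419931}
```

View pics/top0.png

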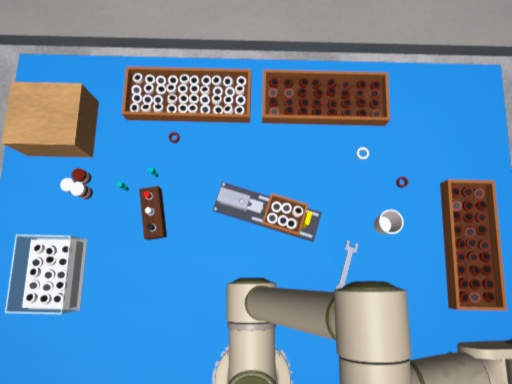

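View pics/side0.png

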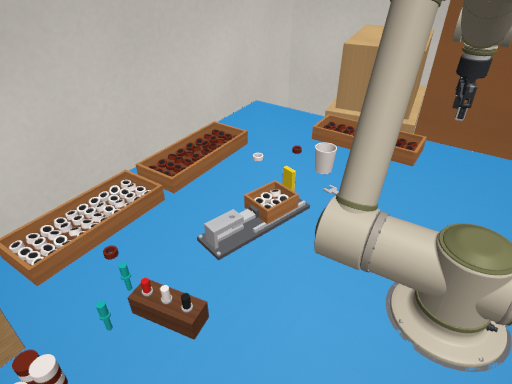

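Top view: red pin (148,196), white (150,211) and black (152,227) in the rack; yoke (240,197), tray (287,213), paddle (308,218). In the side view the turquoise look-alikes stand on the table at (103,315) and (125,277). The red-grip pin at side (146,287) fits the description, being in the rack with a red head. I'll confirm it in an enlarged crop.

Run:
```python
from h import *
T=np.load('top.npz');S=np.load('side.npz')
a=cv2.resize(T['im'][180:245,135:325],None,fx=4,fy=4,interpolation=cv2.INTER_CUBIC)[:, :760]
b=cv2.resize(S['im'][160:335,125:315],None,fx=4,fy=4,interpolation=cv2.INTER_CUBIC)
b1=cv2.resize(S['im'][195:255,190:290],None,fx=4,fy=4,interpolation=cv2.INTER_CUBIC)
b2=cv2.resize(S['im'][270:335,120:210],None,fx=4,fy=4,interpolation=cv2.INTER_CUBIC)
o=np.zeros((260+260,760,3),np.uint8);o[:260]=a;o[260:500,:400]=b1;o[260:520,400:760]=b2
save('crop1.png',o)
for n,Z in(('top',T),('side',S)):
    c=cams.camera_info(n);P=cloud(Z['d'],c);im=Z['im'].astype(int);r,g,bl=im[...,0],im[...,1],im[...,2]
    def rep(nm,m):
        v,u=np.nonzero(m&np.isfinite(P[...,2])); 
        if len(u)==0: print(n,nm,'none');return
        Q=P[v,u];print(n,nm,len(u),'px',np.round([u.mean(),v.mean()],1),'min',Q.min(0).round(4),'max',Q.max(0).round(4),'mean',Q.mean(0).round(4))
    H=P[...,2]
    box=np.zeros(H.shape,bool)
    if n=='top': box[180:245,130:330]=1
    else: box[150:340,120:320]=1
    rep('red',box&(r>150)&(g<60)&(bl<60)&(H>.07))
    rep('redtop',box&(r>150)&(g<60)&(bl<60)&(H>.098))
    rep('yel',box&(r>180)&(g>150)&(bl<90))
    rep('yeltop',box&(r>180)&(g>150)&(bl<90)&(H>.13))
    def rect(nm,m):
        Q=P[m];Q=Q[np.isfinite(Q[:,2])]
        rc=cv2.minAreaRect((Q[:,:2]*1000).astype(np.float32));print(n,nm,len(Q),np.round(rc[0],1),np.round(rc[1],1),round(rc[2],2),'z',np.median(Q[:,2]).round(4))
    grey=(abs(r-g)<25)&(abs(r-bl)<30)
    if n=='top':
        y=np.zeros_like(box);y[180:220,212:270]=1
    else: y=np.zeros_like(box);y[200:255,195:262]=1
    rect('ear',y&grey&(H>.066)&(H<.074))
    if n=='top': k=np.zeros_like(box);k[180:245,136:170]=1
    else:k=np.zeros_like(box);k[275:335,125:210]=1
    rect('rack',k&(H>.048)&(H<.056))
```

```text
top red 27 px [146.1 193.6] min [0.5364 0.3298 0.0823] max [0.5524 0.3434 0.0898] mean [0.5438 0.3363 0.0862]
top redtop none
top yel 65 px [307.9 217.6] min [ 0.4572 -0.1787  0.0086] max [ 0.4999 -0.1446  0.1387] mean [ 0.4751 -0.154   0.1277]
top yeltop 57 px [307.8 217.3] min [ 0.4585 -0.1624  0.1305] max [ 0.4942 -0.1446  0.1387] mean [ 0.4753 -0.153   0.1343]
top ear 352 [541.4  70.3] [93.9 44.3] 73.92 z 0.0694
top rack 724 [495.4 328. ] [160.6  62.1] 10.24 z 0.0514
side red 68 px [144.6 283.1] min [0.5331 0.3328 0.0712] max [0.5492 0.3482 0.0897] mean [0.5395 0.3423 0.0835]
side redtop none
side yel 80 px [291.6 176.1] min [ 0.4547 -0.1567  0.0699] max [ 0.4913 -0.138   0.1373] mean [ 0.4628 -0.1457  0.1154]
side yeltop 33 px [289.6 169.3] min [ 0.4562 -0.1567  0.1308] max [ 0.4913 -0.1385  0.1373] mean [ 0.4714 -0.1476  0.1344]
side ear 422 [539.8  73.9] [97.7 46.3] 74.37 z 0.0697
side rack 1451 [514.6 333.9] [204.6  63.4] 9.89 z 0.0517
```

View pics/crop1.png

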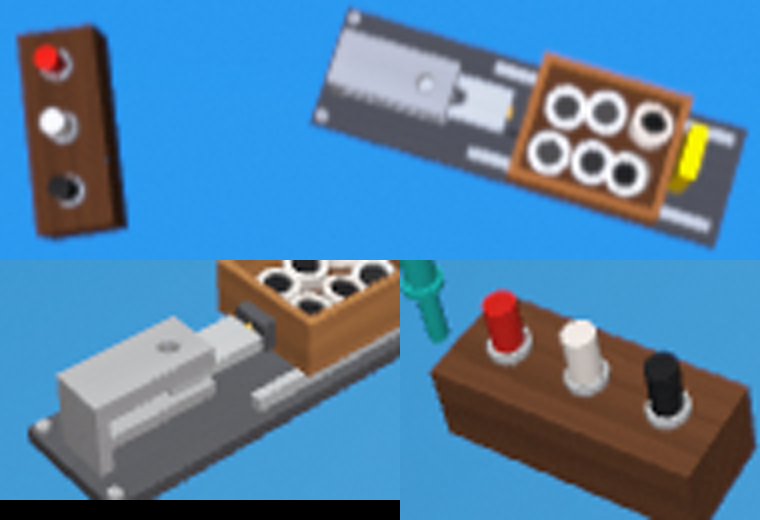

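The crop confirms the red grip in the rack's end hole, collar on the rack. The yoke's hole shows at crop (425,83) in the top view and (168,347) in the side view.

```bash
cat >> h.py <<'E'
def ray(n,u,v,z):
    c=cams.camera_info(n);E=np.array(c['extrinsics']);d=E[:3,:3]@[(u-c['cx'])/c['fx'],(v-c['cy'])/c['fy'],1]
    return E[:3,3]+d*(z-E[2,3])/d[2]
def go(target,yaw=None):
    """tool-frame shift (units of 0.04 m) and turn about tool z (units 0.08 rad) to target"""
    s=env.observe();R=s['tool_rot'];d=R.T@(np.array(target)-s['position'])/.04
    y0=np.degrees(np.arctan2(R[1,0],R[0,0]));print('pos',s['position'].round(4),'yaw',y0.round(2),'tilt',R[:2,2].round(4))
    print('tool shift total units',d.round(3),'rows>=',np.ceil(np.linalg.norm(d)))
    if yaw is not None: print('turn z units',round(-np.radians((yaw-y0+180)%360-180)/.08,3))
E
python3 - <<'E'
from h import *
print('hole top',ray('top',240.9,200.4,.07).round(4),'side',ray('side',231.6,216.4,.07).round(4))
print('redtop top',ray('top',146.1,193.9,.088).round(4),'side',ray('side',120+100/4-.4,270+(298-260)/4-.4,.088).round(4))
print('black top',ray('top',135+62/4,180+185/4-.4,.088).round(4),'side',ray('side',120+262/4-.4,270+(360-260)/4-.4,.088).round(4))
go([.5445,.338,.16],-79.8)
E
```

```text
hole top [0.532  0.0464 0.07  ] side [0.5314 0.0509 0.07  ]
redtop top [0.5426 0.3357 0.088 ] side [0.5443 0.3371 0.088 ]
black top [0.4451 0.315  0.088 ] side [0.4459 0.3195 0.088 ]
pos [ 0.1344 -0.5331  0.2498] yaw -75.86 tilt [-0.      0.0013]
tool shift total units [-18.61  -15.262   2.272] rows>= 25.0
turn z units 0.86
```

step_arm:
  steps:
    - {"xyz": [-0.3, -0.25, 0], "turn": [0, 0, 0.2], "gripper": 0.2}
    - {"xyz": [-0.7, -0.58, 0], "turn": [0, 0, 0.2], "gripper": 0.2}
    - {"xyz": [-0.72, -0.59, 0], "turn": [0, 0, 0.2], "gripper": 0.2}
    - {"xyz": [-0.72, -0.59, 0], "turn": [0, 0, 0.26], "gripper": 0.2}
    - {"xyz": [-0.72, -0.59, 0], "turn": [0, 0, 0], "gripper": 0.2}
    - {"xyz": [-0.72, -0.59, 0], "turn": [0, 0, 0], "gripper": 0.2}
    - {"xyz": [-0.72, -0.59, 0], "turn": [0, 0, 0], "gripper": 0.2}
    - {"xyz": [-0.72, -0.59, 0], "turn": [0, 0, 0], "gripper": 0.2}
    - {"xyz": [-0.72, -0.59, 0], "turn": [0, 0, 0], "gripper": 0.2}
    - {"xyz": [-0.72, -0.59, 0], "turn": [0, 0, 0], "gripper": 0.2}
    - {"xyz": [-0.72, -0.59, 0], "turn": [0, 0, 0], "gripper": 0.2}
    - {"xyz": [-0.72, -0.59, 0], "turn": [0, 0, 0], "gripper": 0.2}
    - {"xyz": [-0.72, -0.59, 0], "turn": [0, 0, 0], "gripper": 0.2}
    - {"xyz": [-0.72, -0.59, 0], "turn": [0, 0, 0], "gripper": 0.2}
    - {"xyz": [-0.72, -0.59, 0], "turn": [0, 0, 0], "gripper": 0.2}
    - {"xyz": [-0.72, -0.59, 0], "turn": [0, 0, 0], "gripper": 0.2}
    - {"xyz": [-0.72, -0.59, 0], "turn": [0, 0, 0], "gripper": 0.2}
    - {"xyz": [-0.72, -0.59, 0], "turn": [0, 0, 0], "gripper": 0.2}
    - {"xyz": [-0.72, -0.59, 0], "turn": [0, 0, 0], "gripper": 0.2}
    - {"xyz": [-0.72, -0.59, 0], "turn": [0, 0, 0], "gripper": 0.2}

```text
time_s: 1.77
position: [0.4821, 0.1018, 0.2501]
tool_rot: [[0.177, -0.984, -0.0], [-0.984, -0.177, -0.0], [-0.0, 0.0, -1.0]]
ft_force: [0.9, -1.0, 0.1]
grip_width: 0.0513
```

Run:
```python
from h import *
go([.5438,.337,.16],-79.8); print(env.observe()['q'].round(1))
```

```text
pos [0.4821 0.1018 0.2501] yaw -79.78 tilt [-0.0004 -0.    ]
tool shift total units [-5.512 -2.562  2.252] rows>= 7.0
turn z units 0.005
[-1.9 16.1 83.1 -0.  80.9 77.9]
```

step_arm:
  steps:
    - {"xyz": [-0.7, -0.5, 0], "turn": [0, 0, 0], "gripper": 0.2}
    - {"xyz": [-0.7, -0.5, 0], "turn": [0, 0, 0], "gripper": 0.2}
    - {"xyz": [-0.7, -0.4, 0.3], "turn": [0, 0, 0], "gripper": 0.2}
    - {"xyz": [-0.7, -0.3, 0.5], "turn": [0, 0, 0], "gripper": 0.2}
    - {"xyz": [-0.7, -0.2, 0.5], "turn": [0, 0, 0], "gripper": 0.2}
    - {"xyz": [-0.5, 0, 0.4], "turn": [0, 0, 0], "gripper": 0.2}
    - {"xyz": [-0.3, 0, 0.3], "turn": [0, 0, 0], "gripper": 0.2}
    - {"xyz": [0, 0, 0], "turn": [0, 0, 0], "gripper": 0.2}
    - {"xyz": [0, 0, 0], "turn": [0, 0, 0], "gripper": 0.2}
    - {"xyz": [0, 0, 0], "turn": [0, 0, 0], "gripper": 0.2}

```text
time_s: 2.6
position: [0.5267, 0.2815, 0.1715]
tool_rot: [[0.176, -0.984, 0.002], [-0.984, -0.176, 0.0], [0.0, -0.002, -1.0]]
ft_force: [-0.6, -0.3, 1.1]
grip_width: 0.0509
```

Run:
```python
from h import *
go([.5438,.337,.079],-79.8); print(env.observe()['ft_force'])
```

```text
pos [0.5267 0.2815 0.1715] yaw -79.85 tilt [0.0016 0.0001]
tool shift total units [-1.29  -0.662  2.312] rows>= 3.0
turn z units -0.012
[-0.56621482 -0.30578469  1.08970551]
```

step_arm:
  steps:
    - {"xyz": [-0.5, -0.26, 0], "turn": [0, 0, 0], "gripper": 0.2}
    - {"xyz": [-0.5, -0.26, 0], "turn": [0, 0, 0], "gripper": 0.2}
    - {"xyz": [-0.29, -0.14, 0.2], "turn": [0, 0, 0], "gripper": 0.2}
    - {"xyz": [0, 0, 0.4], "turn": [0, 0, 0], "gripper": 0.2}
    - {"xyz": [0, 0, 0.4], "turn": [0, 0, 0], "gripper": 0.2}
    - {"xyz": [0, 0, 0.2], "turn": [0, 0, 0], "gripper": 0.2}
    - {"xyz": [0, 0, 0], "turn": [0, 0, 0], "gripper": 0.2}
    - {"xyz": [0, 0, 0], "turn": [0, 0, 0], "gripper": 0.2}

```text
time_s: 3.27
position: [0.5433, 0.3374, 0.1227]
tool_rot: [[0.176, -0.984, 0.0], [-0.984, -0.176, -0.0], [0.0, -0.0, -1.0]]
ft_force: [-0.5, 0.4, -0.1]
grip_width: 0.0512
```

Run:
```python
from h import *
go([.5438,.337,.079],-79.8)
im,d,c=grab('side');print(proj([.5438,.337,.07],c)); save('side1.png',cv2.resize(im[220:350,80:260],None,fx=4,fy=4,interpolation=cv2.INTER_CUBIC))
```

```text
pos [0.5433 0.3374 0.1227] yaw -79.85 tilt [ 0.0003 -0.    ]
tool shift total units [ 0.011 -0.011  1.093] rows>= 2.0
turn z units -0.01
(np.float64(146.29533667784136), np.float64(284.92112672620476))
```

View pics/side1.png

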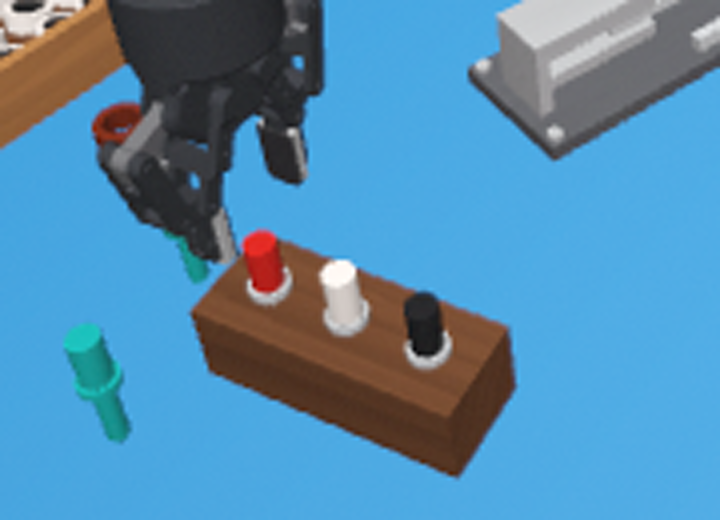

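The open jaws straddle the red pin (crop 263,262); the turquoise pin near (195,260) stands behind them, clear of the jaws. Next I go down and grip.

step_arm:
  steps:
    - {"xyz": [0, 0, 0.3], "turn": [0, 0, 0], "gripper": 0.2}
    - {"xyz": [0, 0, 0.4], "turn": [0, 0, 0], "gripper": 0.2}
    - {"xyz": [0, 0, 0.3], "turn": [0, 0, 0], "gripper": 0.2}
    - {"xyz": [0, 0, 0.09], "turn": [0, 0, 0], "gripper": 0.0}
    - {"xyz": [0, 0, 0], "turn": [0, 0, 0], "gripper": -0.3}
    - {"xyz": [0, 0, 0], "turn": [0, 0, 0], "gripper": -0.4}
    - {"xyz": [0, 0, 0], "turn": [0, 0, 0], "gripper": -0.5}
    - {"xyz": [0, 0, 0], "turn": [0, 0, 0], "gripper": -0.7}
    - {"xyz": [0, 0, 0], "turn": [0, 0, 0], "gripper": -1}
    - {"xyz": [0, 0, 0], "turn": [0, 0, 0], "gripper": -1}
    - {"xyz": [0, 0, 0], "turn": [0, 0, 0], "gripper": -1}
    - {"xyz": [0, 0, 0], "turn": [0, 0, 0], "gripper": -1}
  squeeze: 40

```text
time_s: 4.32
position: [0.5434, 0.3383, 0.0801]
tool_rot: [[0.177, -0.984, 0.002], [-0.984, -0.177, 0.001], [-0.0, -0.002, -1.0]]
ft_force: [-0.5, -0.2, 5.9]
grip_width: 0.0167
```

step_arm:
  steps:
    - {"xyz": [0, 0, -0.1], "turn": [0, 0, 0], "gripper": -1}
    - {"xyz": [0, 0, -0.3], "turn": [0, 0, 0], "gripper": -1}
    - {"xyz": [0, 0, -0.5], "turn": [0, 0, 0], "gripper": -1}
    - {"xyz": [0, 0, -0.5], "turn": [0, 0, 0], "gripper": -1}
    - {"xyz": [0, 0, -0.5], "turn": [0, 0, 0], "gripper": -1}
    - {"xyz": [0, 0, -0.4], "turn": [0, 0, 0], "gripper": -1}
    - {"xyz": [0, 0, -0.4], "turn": [0, 0, 0], "gripper": -1}
    - {"xyz": [0, 0, 0], "turn": [0, 0, 0], "gripper": -1}
    - {"xyz": [0, 0, 0], "turn": [0, 0, 0], "gripper": -1}

```text
time_s: 5.07
position: [0.5429, 0.3379, 0.1868]
tool_rot: [[0.177, -0.984, 0.001], [-0.984, -0.177, 0.0], [-0.0, -0.001, -1.0]]
ft_force: [0.5, -0.3, -2.0]
grip_width: 0.0163
```

Run:
```python
from h import *
go([.532,.0475,.195],-79.8);print(env.observe()['ft_force'])
```

```text
pos [0.5429 0.3379 0.1868] yaw -79.8 tilt [0.0007 0.0002]
tool shift total units [ 7.098  1.553 -0.206] rows>= 8.0
turn z units 0.0
[ 0.45933445 -0.32761477 -2.00454466]
```

step_arm:
  steps:
    - {"xyz": [0.3, 0.06, 0], "turn": [0, 0, 0], "gripper": -1}
    - {"xyz": [0.7, 0.15, 0], "turn": [0, 0, 0], "gripper": -1}
    - {"xyz": [0.9, 0.2, 0], "turn": [0, 0, 0], "gripper": -1}
    - {"xyz": [0.9, 0.2, 0], "turn": [0, 0, 0], "gripper": -1}
    - {"xyz": [0.9, 0.2, 0], "turn": [0, 0, 0], "gripper": -1}
    - {"xyz": [0.9, 0.2, 0], "turn": [0, 0, 0], "gripper": -1}
    - {"xyz": [0.9, 0.2, 0], "turn": [0, 0, 0], "gripper": -1}
    - {"xyz": [0.7, 0.15, 0], "turn": [0, 0, 0], "gripper": -1}
    - {"xyz": [0.5, 0.12, 0.1], "turn": [0, 0, 0], "gripper": -1}
    - {"xyz": [0.3, 0.07, 0.2], "turn": [0, 0, 0], "gripper": -1}
    - {"xyz": [0.1, 0, 0.1], "turn": [0, 0, 0], "gripper": -1}
    - {"xyz": [0, 0, 0], "turn": [0, 0, 0], "gripper": -1}
    - {"xyz": [0, 0, 0], "turn": [0, 0, 0], "gripper": -1}

```text
time_s: 6.15
position: [0.5319, 0.0482, 0.17]
tool_rot: [[0.177, -0.984, -0.001], [-0.984, -0.177, 0.0], [-0.001, 0.001, -1.0]]
ft_force: [0.9, -0.7, -1.9]
grip_width: 0.0166
```

Run:
```python
from h import *
go([.532,.0475,.15],-79.8);p=env.observe()['position']
im,d,c=grab('side');im2,d2,c2=grab('top')
print('tip exp',proj(p-[0,0,.074],c),'hole exp',proj([.532,.0475,.07],c),'head mid',proj(p-[0,0,.01],c))
a=cv2.resize(im[150:250,180:280],None,fx=6,fy=6,interpolation=cv2.INTER_CUBIC); save('side2.png',a)
```

```text
pos [0.5319 0.0482 0.17  ] yaw -79.78 tilt [-0.0015  0.0005]
tool shift total units [0.017 0.    0.501] rows>= 1.0
turn z units 0.005
tip exp (np.float64(231.6599393317111), np.float64(207.97776351508898)) hole exp (np.float64(232.17786217263568), np.float64(215.63699003537363)) head mid (np.float64(230.63347649228817), np.float64(187.70669193427128))
```

View pics/side2.png

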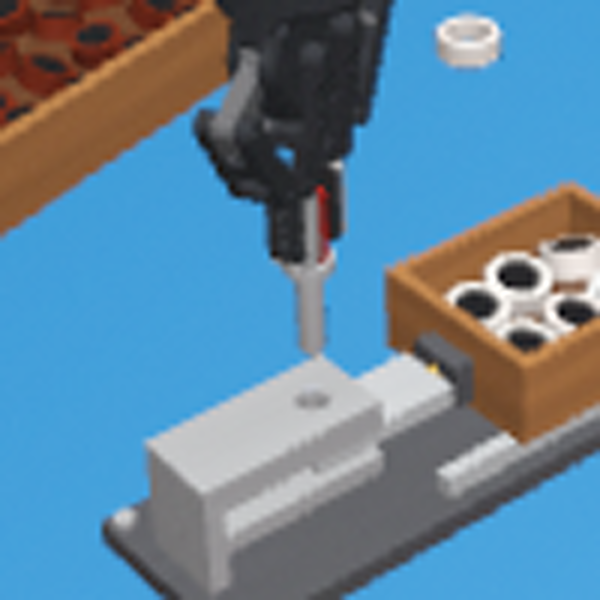

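The tip is at crop (313,353) and the hole at (314,399). The tip is where the tool pose predicts, and nearly above the hole. I'll shift about 1 mm in y, then go down gently.

step_arm:
  steps:
    - {"xyz": [-0.02, 0, 0.2], "turn": [0, 0, 0], "gripper": -1}
    - {"xyz": [0, 0, 0.25], "turn": [0, 0, 0], "gripper": -1}
    - {"xyz": [0, 0, 0.15], "turn": [0, 0, 0], "gripper": -1}
    - {"xyz": [0, 0, 0.05], "turn": [0, 0, 0], "gripper": -1}
    - {"xyz": [0, 0, 0.04], "turn": [0, 0, 0], "gripper": -1}
    - {"xyz": [0, 0, 0.04], "turn": [0, 0, 0], "gripper": -1}

```text
time_s: 6.75
position: [0.5322, 0.0484, 0.1416]
tool_rot: [[0.177, -0.984, 0.0], [-0.984, -0.177, -0.0], [0.0, -0.0, -1.0]]
ft_force: [-0.5, 0.6, -1.3]
grip_width: 0.0166
```

step_arm:
  steps:
    - {"xyz": [0, 0, 0.03], "turn": [0, 0, 0], "gripper": -1}
    - {"xyz": [0, 0, 0.03], "turn": [0, 0, 0], "gripper": -1}
    - {"xyz": [0, 0, 0], "turn": [0, 0, 0], "gripper": -1}

```text
time_s: 7.0
position: [0.5324, 0.0481, 0.1393]
tool_rot: [[0.177, -0.984, 0.001], [-0.984, -0.177, -0.0], [0.001, -0.001, -1.0]]
ft_force: [1.9, -0.3, -2.5]
grip_width: 0.0163
```

step_arm:
  steps:
    - {"xyz": [0, 0, 0.03], "turn": [0, 0, 0], "gripper": -1}
    - {"xyz": [0, 0, 0.03], "turn": [0, 0, 0], "gripper": -1}
    - {"xyz": [0, 0, 0], "turn": [0, 0, 0], "gripper": -1}

```text
time_s: 7.25
position: [0.5324, 0.0481, 0.1368]
tool_rot: [[0.177, -0.984, 0.001], [-0.984, -0.177, -0.0], [0.0, -0.001, -1.0]]
ft_force: [2.0, -0.9, -0.7]
grip_width: 0.017
```

step_arm:
  steps:
    - {"xyz": [0, -0.01, 0.03], "turn": [0, 0, 0], "gripper": -1}
    - {"xyz": [0, 0, 0.03], "turn": [0, 0, 0], "gripper": -1}
    - {"xyz": [0, 0, 0.03], "turn": [0, 0, 0], "gripper": -1}
    - {"xyz": [0, 0, 0], "turn": [0, 0, 0], "gripper": -1}

```text
time_s: 7.58
position: [0.5325, 0.0482, 0.133]
tool_rot: [[0.177, -0.984, 0.0], [-0.984, -0.177, -0.0], [0.0, -0.0, -1.0]]
ft_force: [2.4, -1.5, -2.7]
grip_width: 0.0166
```

step_arm:
  steps:
    - {"xyz": [0.01, -0.015, 0.03], "turn": [0, 0, 0], "gripper": -1}
    - {"xyz": [0, 0, 0.03], "turn": [0, 0, 0], "gripper": -1}
    - {"xyz": [0, 0, 0.03], "turn": [0, 0, 0], "gripper": -1}
    - {"xyz": [0, 0, 0], "turn": [0, 0, 0], "gripper": -1}

```text
time_s: 7.92
position: [0.5328, 0.0481, 0.1291]
tool_rot: [[0.177, -0.984, -0.001], [-0.984, -0.177, 0.0], [-0.0, 0.001, -1.0]]
ft_force: [2.1, -0.5, -2.5]
grip_width: 0.0166
```

step_arm:
  steps:
    - {"xyz": [0, 0, 0.03], "turn": [0, 0, 0], "gripper": -1}
    - {"xyz": [0, 0, 0.03], "turn": [0, 0, 0], "gripper": -1}
    - {"xyz": [0, 0, 0], "turn": [0, 0, 0], "gripper": -1}

```text
time_s: 8.17
position: [0.5329, 0.0481, 0.1268]
tool_rot: [[0.177, -0.984, -0.001], [-0.984, -0.177, 0.0], [-0.0, 0.001, -1.0]]
ft_force: [0.6, -0.5, -2.8]
grip_width: 0.0167
```

Tip is about 1 mm above the drawbar. I'll feel for it.

step_arm:
  steps:
    - {"xyz": [0, 0, 0.02], "turn": [0, 0, 0], "gripper": -1}
    - {"xyz": [0, 0, 0.02], "turn": [0, 0, 0], "gripper": -1}
    - {"xyz": [0, 0, 0], "turn": [0, 0, 0], "gripper": -1}

```text
time_s: 8.42
position: [0.5332, 0.0481, 0.126]
tool_rot: [[0.177, -0.984, 0.001], [-0.984, -0.177, 0.0], [0.0, -0.001, -1.0]]
ft_force: [-1.0, -0.3, 3.1]
grip_width: 0.0164
```

The pin stopped at the predicted height with about 5 N more force, so it stands on the drawbar. Releasing it.

step_arm:
  steps:
    - {"xyz": [0, 0, -0.01], "turn": [0, 0, 0], "gripper": -0.5}
    - {"xyz": [0, 0, 0], "turn": [0, 0, 0], "gripper": -0.3}
    - {"xyz": [0, 0, 0], "turn": [0, 0, 0], "gripper": 0}
    - {"xyz": [0, 0, 0], "turn": [0, 0, 0], "gripper": 0.2}
    - {"xyz": [0, 0, 0], "turn": [0, 0, 0], "gripper": 0.2}
    - {"xyz": [0, 0, -0.3], "turn": [0, 0, 0], "gripper": 0.2}
    - {"xyz": [0, 0, -0.6], "turn": [0, 0, 0], "gripper": 0.2}
    - {"xyz": [0, 0, -0.6], "turn": [0, 0, 0], "gripper": 0.2}
    - {"xyz": [0, 0, -0.4], "turn": [0, 0, 0], "gripper": 0}
    - {"xyz": [0, 0, -0.2], "turn": [0, 0, 0], "gripper": -0.5}
    - {"xyz": [0, 0, 0], "turn": [0, 0, 0], "gripper": -1}

```text
time_s: 9.33
position: [0.5336, 0.048, 0.2113]
tool_rot: [[0.177, -0.984, 0.003], [-0.984, -0.177, -0.0], [0.001, -0.003, -1.0]]
ft_force: [0.3, 0.0, -0.9]
grip_width: 0.0194
```

Run:
```python
from h import *
im,d,c=grab('side')
a=cv2.resize(im[140:250,180:320],None,fx=5,fy=5,interpolation=cv2.INTER_CUBIC); save('side3.png',a)
dr=np.array([.277,.961]);dr/=np.linalg.norm(dr)
print('yawdir',np.degrees(np.arctan2(dr[1],dr[0])))
print('head mid exp',proj([.533,.0481,.116],c),'head if dropped',proj([.533,.0481,.096],c))
r,g,b=[im[...,i].astype(int) for i in range(3)];m=(r>130)&(g<60)&(b<60);m[:150]=0;m[235:]=0;m[:,:200]=0;m[:,260:]=0;v,u=np.nonzero(m);print(len(u),u.mean(),v.mean())
go([.4596,-.2,.2],-106)
```

```text
yawdir 73.92082762857069
head mid exp (np.float64(231.02497000418722), np.float64(201.6797030866971)) head if dropped (np.float64(231.34074545772708), np.float64(207.8392223239242))
67 230.59701492537314 201.43283582089552
pos [0.5331 0.048  0.2099] yaw -79.8 tilt [ 0.0006 -0.0001]
tool shift total units [5.777 2.906 0.247] rows>= 7.0
turn z units 5.715
```

View pics/side3.png

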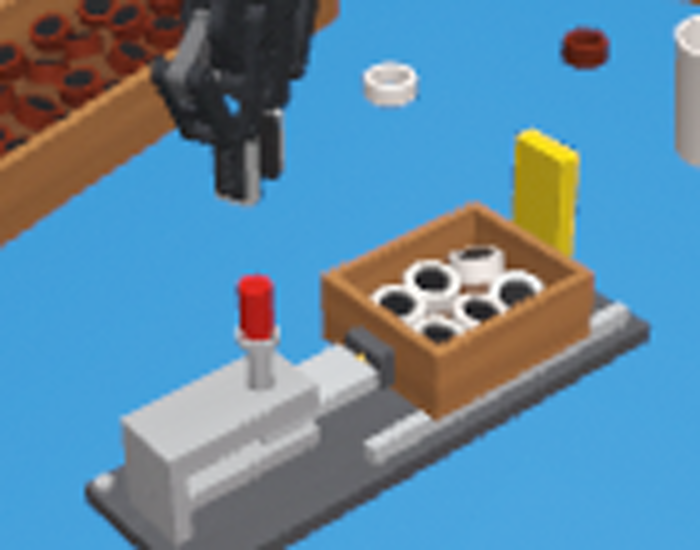

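The red pin stands upright on the drawbar, head at crop (257,307) and full-image (230.6,201.4); the paddle is at (545,190). Now I go behind the paddle with closed fingers.

step_arm:
  steps:
    - {"xyz": [0.4, 0.2, 0], "turn": [0, 0, 0], "gripper": -1}
    - {"xyz": [0.7, 0.35, 0], "turn": [0, 0, 0], "gripper": -1}
    - {"xyz": [0.8, 0.4, 0], "turn": [0, 0, 0], "gripper": -1}
    - {"xyz": [0.8, 0.4, 0], "turn": [0, 0, 0], "gripper": -1}
    - {"xyz": [0.8, 0.4, 0], "turn": [0, 0, 0], "gripper": -1}
    - {"xyz": [0.8, 0.4, 0], "turn": [0, 0, 0], "gripper": -1}
    - {"xyz": [0.7, 0.35, 0], "turn": [0, 0, 0], "gripper": -1}
    - {"xyz": [0.5, 0.2, 0], "turn": [0, 0, 0], "gripper": -1}
    - {"xyz": [0, 0, 0], "turn": [0, 0, 0.7], "gripper": -1}
    - {"xyz": [0, 0, 0], "turn": [0, 0, 1], "gripper": -1}
    - {"xyz": [0, 0, 0], "turn": [0, 0, 1], "gripper": -1}
    - {"xyz": [0, 0, 0], "turn": [0, 0, 1], "gripper": -1}
    - {"xyz": [0, 0, 0], "turn": [0, 0, 1], "gripper": -1}
    - {"xyz": [0, 0, 0], "turn": [0, 0, 0.8], "gripper": -1}
    - {"xyz": [0, 0, 0], "turn": [0, 0, 0.2], "gripper": -1}
    - {"xyz": [0, 0, 0], "turn": [0, 0, 0], "gripper": -1}

```text
time_s: 10.72
position: [0.4654, -0.1874, 0.2088]
tool_rot: [[-0.274, -0.962, -0.002], [-0.962, 0.274, 0.001], [-0.001, 0.002, -1.0]]
ft_force: [-1.2, -0.1, 0.1]
grip_width: 0.0003
```

Run:
```python
from h import *
go([.465,-.188,.128],-106.1); print(env.observe()['ft_force'],env.observe()['q'].round(1))
```

```text
pos [ 0.4654 -0.1874  0.2088] yaw -105.89 tilt [-0.0018  0.0012]
tool shift total units [1.90e-02 2.00e-03 2.02e+00] rows>= 3.0
turn z units 0.046
[-1.18101297 -0.10158277  0.08269234] [-35.5  19.1  85.9  -0.   75.1  70.4]
```

step_arm:
  steps:
    - {"xyz": [0.1, 0, 0.4], "turn": [0, 0, 0.04], "gripper": -1}
    - {"xyz": [0, 0, 0.6], "turn": [0, 0, 0], "gripper": -1}
    - {"xyz": [0, 0, 0.5], "turn": [0, 0, 0], "gripper": -1}
    - {"xyz": [0, 0, 0.35], "turn": [0, 0, 0], "gripper": -1}
    - {"xyz": [0, 0, 0.15], "turn": [0, 0, 0], "gripper": -1}
    - {"xyz": [0, 0, 0], "turn": [0, 0, 0], "gripper": -1}
    - {"xyz": [0, 0, 0], "turn": [0, 0, 0], "gripper": -1}

```text
time_s: 11.3
position: [0.4648, -0.1915, 0.1301]
tool_rot: [[-0.277, -0.961, -0.0], [-0.961, 0.277, 0.0], [-0.0, 0.0, -1.0]]
ft_force: [-0.5, -0.5, 0.1]
grip_width: 0.0004
```

Run:
```python
from h import *
go([.465,-.188,.128],-106.1); print(env.observe()['ft_force'])
im,d,c=grab('side'); save('side4.png',cv2.resize(im[110:240,220:340],None,fx=4,fy=4,interpolation=cv2.INTER_CUBIC))
```

```text
pos [ 0.4648 -0.1915  0.1301] yaw -106.06 tilt [-0.  0.]
tool shift total units [-0.086  0.019  0.053] rows>= 1.0
turn z units 0.008
[-0.47008222 -0.52370618  0.06532701]
```

View pics/side4.png

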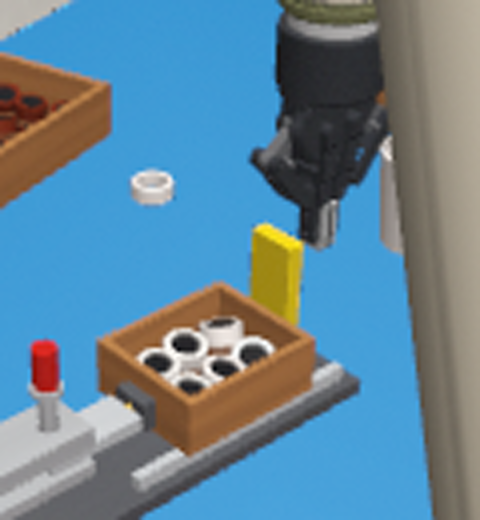

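The fingers are behind the paddle (crop 318,240; paddle 275,270). The knuckle overhangs the paddle's top, so I raise 6 mm and approach.

step_arm:
  steps:
    - {"xyz": [0, 0, -0.15], "turn": [0, 0, 0], "gripper": -1}
    - {"xyz": [-0.1, 0, 0], "turn": [0, 0, 0], "gripper": -1}
    - {"xyz": [-0.1, 0, 0], "turn": [0, 0, 0], "gripper": -1}
    - {"xyz": [-0.05, 0, 0], "turn": [0, 0, 0], "gripper": -1}
    - {"xyz": [-0.025, 0, 0], "turn": [0, 0, 0], "gripper": -1}
    - {"xyz": [0, 0, 0], "turn": [0, 0, 0], "gripper": -1}

```text
time_s: 11.85
position: [0.4678, -0.1805, 0.136]
tool_rot: [[-0.277, -0.961, 0.0], [-0.961, 0.277, 0.0], [-0.0, -0.0, -1.0]]
ft_force: [0.3, 0.2, -0.6]
grip_width: -0.0001
```

step_arm:
  steps:
    - {"xyz": [-0.025, 0, 0], "turn": [0, 0, 0], "gripper": -1}
    - {"xyz": [-0.025, 0, 0], "turn": [0, 0, 0], "gripper": -1}
    - {"xyz": [-0.025, 0, 0], "turn": [0, 0, 0], "gripper": -1}

```text
time_s: 12.1
position: [0.4685, -0.178, 0.1359]
tool_rot: [[-0.278, -0.961, -0.0], [-0.961, 0.278, 0.0], [-0.0, 0.0, -1.0]]
ft_force: [0.1, 0.5, -0.5]
grip_width: -0.0002
```

step_arm:
  steps:
    - {"xyz": [-0.025, 0, 0], "turn": [0, 0, 0], "gripper": -1}
    - {"xyz": [-0.025, 0, 0], "turn": [0, 0, 0], "gripper": -1}
    - {"xyz": [-0.025, 0, 0], "turn": [0, 0, 0], "gripper": -1}

```text
time_s: 12.35
position: [0.4694, -0.175, 0.1359]
tool_rot: [[-0.278, -0.961, -0.0], [-0.961, 0.278, -0.0], [0.0, 0.0, -1.0]]
ft_force: [1.3, -0.3, -0.2]
grip_width: -0.0002
```

step_arm:
  steps:
    - {"xyz": [-0.025, 0, 0], "turn": [0, 0, 0], "gripper": -1}
    - {"xyz": [-0.025, 0, 0], "turn": [0, 0, 0], "gripper": -1}
    - {"xyz": [-0.025, 0, 0], "turn": [0, 0, 0], "gripper": -1}

```text
time_s: 12.6
position: [0.4702, -0.1721, 0.1359]
tool_rot: [[-0.277, -0.961, -0.0], [-0.961, 0.277, 0.0], [-0.0, 0.0, -1.0]]
ft_force: [0.1, -0.3, -0.4]
grip_width: -0.0
```

step_arm:
  steps:
    - {"xyz": [-0.025, 0, 0], "turn": [0, 0, 0], "gripper": -1}
    - {"xyz": [-0.025, 0, 0], "turn": [0, 0, 0], "gripper": -1}
    - {"xyz": [-0.025, 0, 0], "turn": [0, 0, 0], "gripper": -1}

```text
time_s: 12.85
position: [0.4709, -0.1699, 0.136]
tool_rot: [[-0.277, -0.961, -0.0], [-0.961, 0.277, -0.001], [0.001, -0.0, -1.0]]
ft_force: [-2.8, -6.4, 0.9]
grip_width: -0.0003
```

```bash
cat > w.py <<'E'
from h import *
im,d,c=grab('side')
r,g,b=[im[...,i].astype(int) for i in range(3)]
m=(r>130)&(g<60)&(b<60);m[:150]=0;m[240:]=0;m[:,:200]=0;m[:,260:]=0;v,u=np.nonzero(m);print('red',len(u),u.mean().round(2),v.mean().round(2))
m=(r>120)&(g>100)&(b<80);m[:150]=0;m[220:]=0;m[:,:250]=0;m[:,320:]=0;v,u=np.nonzero(m);print('paddle',len(u),u.mean().round(2),v.mean().round(2),u.min(),u.max())
s=env.observe();p=s['position'];k=np.array([.277,.961]);print(s['time_s'],'dist',(np.array([.533,.048])-p[:2])@k,'F',s['ft_force'][:2]@k)
E
python3 w.py
```

```text
red 69 232.54 200.42
paddle 498 280.74 189.3 250 297
12.9 dist 0.22642658754576822 F -4.73953842822863
```

step_arm:
  steps:
    - {"xyz": [-0.025, 0, 0], "turn": [0, 0, 0], "gripper": -1}
    - {"xyz": [-0.025, 0, 0], "turn": [0, 0, 0], "gripper": -1}

```text
time_s: 13.07
position: [0.4715, -0.1678, 0.136]
tool_rot: [[-0.278, -0.961, -0.0], [-0.961, 0.278, -0.001], [0.001, -0.0, -1.0]]
ft_force: [-2.3, -4.4, -0.7]
grip_width: 0.0002
```

```bash
python3 w.py
```

```text
red 67 232.61 200.54
paddle 502 280.29 189.39 250 296
13.1167 dist 0.22415384247233774 F -5.475702335753379
```

step_arm:
  steps:
    - {"xyz": [-0.025, 0, 0], "turn": [0, 0, 0], "gripper": -1}
    - {"xyz": [-0.025, 0, 0], "turn": [0, 0, 0], "gripper": -1}

```text
time_s: 13.28
position: [0.4721, -0.1656, 0.1359]
tool_rot: [[-0.278, -0.961, -0.0], [-0.961, 0.278, -0.0], [0.0, 0.0, -1.0]]
ft_force: [-2.2, -3.7, 0.1]
grip_width: 0.0001
```

```bash
python3 w.py
```

```text
red 66 232.65 200.58
paddle 494 280.11 189.73 250 296
13.3333 dist 0.22193942825187407 F -4.573466283257333
```

step_arm:
  steps:
    - {"xyz": [-0.025, 0, 0], "turn": [0, 0, 0], "gripper": -1}
    - {"xyz": [-0.025, 0, 0], "turn": [0, 0, 0], "gripper": -1}

```text
time_s: 13.5
position: [0.4727, -0.1636, 0.1359]
tool_rot: [[-0.278, -0.961, -0.0], [-0.961, 0.278, -0.0], [0.0, -0.0, -1.0]]
ft_force: [-1.2, -4.7, -0.7]
grip_width: 0.0003
```

```bash
python3 w.py
```

```text
red 66 232.65 200.58
paddle 498 279.77 189.8 250 296
13.55 dist 0.21982968169240338 F -3.575128402400148
```

step_arm:
  steps:
    - {"xyz": [-0.025, 0, 0], "turn": [0, 0, 0], "gripper": -1}
    - {"xyz": [-0.025, 0, 0], "turn": [0, 0, 0], "gripper": -1}

```text
time_s: 13.72
position: [0.4733, -0.1616, 0.1359]
tool_rot: [[-0.278, -0.961, -0.0], [-0.961, 0.278, -0.0], [0.0, 0.0, -1.0]]
ft_force: [-1.7, -4.5, 0.0]
grip_width: 0.0001
```

```bash
python3 w.py
```

```text
red 66 232.65 200.58
paddle 492 279.12 190.18 250 295
13.7667 dist 0.2178037180270288 F -4.073579943559922
```

step_arm:
  steps:
    - {"xyz": [-0.025, 0, 0], "turn": [0, 0, 0], "gripper": -1}
    - {"xyz": [-0.025, 0, 0], "turn": [0, 0, 0], "gripper": -1}

```text
time_s: 13.93
position: [0.4738, -0.1597, 0.1359]
tool_rot: [[-0.278, -0.961, 0.0], [-0.961, 0.278, -0.0], [0.0, -0.0, -1.0]]
ft_force: [-2.0, -5.1, 0.0]
grip_width: 0.0001
```

```bash
python3 w.py
```

```text
red 66 232.65 200.58
paddle 497 278.83 190.45 250 295
13.9833 dist 0.21578379846885842 F -3.3505843538026574
```

step_arm:
  steps:
    - {"xyz": [-0.025, 0, 0], "turn": [0, 0, 0], "gripper": -1}
    - {"xyz": [-0.025, 0, 0], "turn": [0, 0, 0], "gripper": -1}

```text
time_s: 14.15
position: [0.4744, -0.1578, 0.1359]
tool_rot: [[-0.278, -0.961, -0.0], [-0.961, 0.278, -0.0], [0.0, 0.0, -1.0]]
ft_force: [-2.1, -4.2, 0.2]
grip_width: 0.0001
```

```bash
python3 w.py
```

```text
red 66 232.65 200.58
paddle 493 278.68 190.38 250 293
14.2 dist 0.21377867729484776 F -4.132638577860104
```

step_arm:
  steps:
    - {"xyz": [-0.025, 0, 0], "turn": [0, 0, 0], "gripper": -1}
    - {"xyz": [-0.025, 0, 0], "turn": [0, 0, 0], "gripper": -1}

```text
time_s: 14.37
position: [0.4749, -0.1558, 0.1359]
tool_rot: [[-0.278, -0.961, -0.0], [-0.961, 0.278, 0.0], [-0.0, 0.0, -1.0]]
ft_force: [-2.3, -3.7, 0.6]
grip_width: 0.0001
```

```bash
python3 w.py
```

```text
red 67 232.61 200.54
paddle 510 278.23 191.27 250 294
14.4167 dist 0.21173478083286543 F -3.6533877019455425
```

step_arm:
  steps:
    - {"xyz": [-0.025, 0, 0], "turn": [0, 0, 0], "gripper": -1}
    - {"xyz": [-0.025, 0, 0], "turn": [0, 0, 0], "gripper": -1}

```text
time_s: 14.58
position: [0.4755, -0.1538, 0.1359]
tool_rot: [[-0.278, -0.961, 0.0], [-0.961, 0.278, 0.0], [-0.0, -0.0, -1.0]]
ft_force: [-1.1, -3.9, 0.1]
grip_width: -0.0001
```

```bash
python3 w.py
```

```text
red 70 232.5 200.34
paddle 500 278.1 191.23 250 293
14.6333 dist 0.20966964165614077 F -3.723010597769089
```

step_arm:
  steps:
    - {"xyz": [-0.025, 0, 0], "turn": [0, 0, 0], "gripper": -1}
    - {"xyz": [-0.025, 0, 0], "turn": [0, 0, 0], "gripper": -1}

```text
time_s: 14.8
position: [0.4761, -0.1519, 0.1359]
tool_rot: [[-0.278, -0.961, 0.0], [-0.961, 0.278, 0.0], [-0.0, -0.0, -1.0]]
ft_force: [-1.0, -2.8, 0.2]
grip_width: 0.0
```

```bash
python3 w.py
```

```text
red 67 232.39 200.3
paddle 502 277.57 191.51 250 293
14.85 dist 0.2077250798432467 F -2.992334792810131
```

step_arm:
  steps:
    - {"xyz": [-0.025, 0, 0], "turn": [0, 0, 0], "gripper": -1}
    - {"xyz": [-0.012, 0, 0], "turn": [0, 0, 0], "gripper": -1}

```text
time_s: 15.02
position: [0.4765, -0.1505, 0.1359]
tool_rot: [[-0.277, -0.961, -0.0], [-0.961, 0.277, 0.0], [-0.0, 0.0, -1.0]]
ft_force: [-1.5, -2.5, 0.2]
grip_width: -0.0001
```

```bash
python3 w.py
```

```text
red 64 232.27 200.22
paddle 500 277.18 191.6 250 292
15.0667 dist 0.20636930601649983 F -2.8814361993064743
```

step_arm:
  steps:
    - {"xyz": [-0.025, 0, 0], "turn": [0, 0, 0], "gripper": -1}
    - {"xyz": [-0.012, 0, 0], "turn": [0, 0, 0], "gripper": -1}

```text
time_s: 15.23
position: [0.4769, -0.1491, 0.1359]
tool_rot: [[-0.278, -0.961, 0.0], [-0.961, 0.278, 0.0], [-0.0, 0.0, -1.0]]
ft_force: [-0.5, -2.1, 0.6]
grip_width: 0.0
```

```bash
python3 w.py
```

```text
red 67 230.6 202.3
paddle 498 277.31 191.59 250 292
15.2833 dist 0.2048766550654319 F -2.399769789666972
```

step_arm:
  steps:
    - {"xyz": [-0.025, 0, 0], "turn": [0, 0, 0], "gripper": -1}
    - {"xyz": [0, 0, 0], "turn": [0, 0, 0], "gripper": -1}

```text
time_s: 15.45
position: [0.4772, -0.1481, 0.1359]
tool_rot: [[-0.277, -0.961, 0.0], [-0.961, 0.277, 0.0], [-0.0, -0.0, -1.0]]
ft_force: [-0.8, -2.0, 0.5]
grip_width: 0.0001
```

```bash
python3 w.py
```

```text
red 63 230.4 207.68
paddle 497 276.92 191.76 250 292
15.5 dist 0.20394682855052418 F -1.3830561670226302
```

The red head dropped to v=207.7, as predicted for a 20 mm fall, with tray force around 2 N. So the pin is in the eye and I stop pushing. I'll back off, lift, and go above the pin.

step_arm:
  steps:
    - {"xyz": [0.1, 0, 0], "turn": [0, 0, 0], "gripper": -1}
    - {"xyz": [0.2, 0, 0], "turn": [0, 0, 0], "gripper": -1}
    - {"xyz": [0, 0, -0.5], "turn": [0, 0, 0], "gripper": -1}
    - {"xyz": [0, 0, -0.8], "turn": [0, 0, 0], "gripper": -1}
    - {"xyz": [0, 0, -0.5], "turn": [0, 0, 0], "gripper": -1}
    - {"xyz": [-0.4, 0, 0], "turn": [0, 0, 0], "gripper": -1}
    - {"xyz": [-0.8, 0, 0], "turn": [0, 0, 0], "gripper": -1}
    - {"xyz": [-0.9, 0, 0], "turn": [0, 0, 0], "gripper": -1}
    - {"xyz": [-0.9, 0, 0], "turn": [0, 0, 0], "gripper": -1}
    - {"xyz": [-0.9, 0, 0], "turn": [0, 0, 0], "gripper": -1}
    - {"xyz": [-0.8, 0, 0], "turn": [0, 0, 0], "gripper": -1}
    - {"xyz": [-0.5, 0, 0], "turn": [0, 0, 0], "gripper": -1}
    - {"xyz": [-0.2, 0, 0], "turn": [0, 0, 0], "gripper": -1}
    - {"xyz": [0, 0, 0], "turn": [0, 0, 0], "gripper": -1}
    - {"xyz": [0, 0, 0], "turn": [0, 0, 0], "gripper": -1}

```text
time_s: 16.75
position: [0.5336, 0.047, 0.2078]
tool_rot: [[-0.278, -0.961, -0.0], [-0.961, 0.278, -0.0], [0.0, 0.0, -1.0]]
ft_force: [0.7, -1.0, -0.1]
grip_width: 0.0
```

```bash
python3 w.py
python3 - <<'E'
from h import *
go([.533,.048,.14]);print(env.observe()['ft_force'])
E
```

```text
red 63 230.38 207.84
paddle 562 276.38 193.64 250 292
16.8 dist 0.001217198740671998 F 0.3905241939678382
pos [0.5336 0.0466 0.2078] yaw -106.17 tilt [-0.0003 -0.0001]
tool shift total units [-0.031  0.024  1.696] rows>= 2.0
[-0.48557413  0.54633531 -0.04205897]
```

step_arm:
  steps:
    - {"xyz": [-0.03, 0.02, 0.4], "turn": [0, 0, 0], "gripper": -1}
    - {"xyz": [0, 0, 0.6], "turn": [0, 0, 0], "gripper": -1}
    - {"xyz": [0, 0, 0.4], "turn": [0, 0, 0], "gripper": -1}
    - {"xyz": [0, 0, 0.2], "turn": [0, 0, 0], "gripper": -1}
    - {"xyz": [0, 0, 0.07], "turn": [0, 0, 0], "gripper": -1}
    - {"xyz": [0, 0, 0], "turn": [0, 0, 0], "gripper": -1}
    - {"xyz": [0, 0, 0], "turn": [0, 0, 0], "gripper": -1}

```text
time_s: 17.38
position: [0.5337, 0.0486, 0.142]
tool_rot: [[-0.278, -0.961, 0.001], [-0.961, 0.278, -0.0], [-0.0, -0.001, -1.0]]
ft_force: [0.9, -0.8, -0.2]
grip_width: 0.0001
```

step_arm:
  steps:
    - {"xyz": [0, 0, 0.04], "turn": [0, 0, 0], "gripper": -1}
    - {"xyz": [0, 0, 0.04], "turn": [0, 0, 0], "gripper": -1}
    - {"xyz": [0, 0, 0.04], "turn": [0, 0, 0], "gripper": -1}
    - {"xyz": [0, 0, 0], "turn": [0, 0, 0], "gripper": -1}

```text
time_s: 17.72
position: [0.5332, 0.0491, 0.1363]
tool_rot: [[-0.277, -0.961, -0.0], [-0.961, 0.277, 0.0], [0.0, 0.0, -1.0]]
ft_force: [0.3, 0.6, 0.1]
grip_width: -0.0
```

step_arm:
  steps:
    - {"xyz": [0, 0, 0.025], "turn": [0, 0, 0], "gripper": -1}
    - {"xyz": [0, 0, 0.025], "turn": [0, 0, 0], "gripper": -1}
    - {"xyz": [0, 0, 0.025], "turn": [0, 0, 0], "gripper": -1}

```text
time_s: 17.97
position: [0.5335, 0.0491, 0.1335]
tool_rot: [[-0.277, -0.961, 0.001], [-0.961, 0.277, -0.0], [-0.0, -0.001, -1.0]]
ft_force: [-0.1, -0.4, 6.7]
grip_width: 0.0001
```

Contact with the head at the predicted height. I press on in small steps.

step_arm:
  steps:
    - {"xyz": [0, 0, 0.02], "turn": [0, 0, 0], "gripper": -1}
    - {"xyz": [0, 0, 0.01], "turn": [0, 0, 0], "gripper": -1}

```text
time_s: 18.13
position: [0.5339, 0.049, 0.1328]
tool_rot: [[-0.277, -0.961, 0.002], [-0.961, 0.277, -0.0], [-0.0, -0.002, -1.0]]
ft_force: [-0.2, -0.6, 8.1]
grip_width: 0.0
```

step_arm:
  steps:
    - {"xyz": [0, 0, 0.02], "turn": [0, 0, 0], "gripper": -1}
    - {"xyz": [0, 0, 0.01], "turn": [0, 0, 0], "gripper": -1}

```text
time_s: 18.3
position: [0.534, 0.0489, 0.1319]
tool_rot: [[-0.277, -0.961, 0.002], [-0.961, 0.277, -0.001], [-0.0, -0.003, -1.0]]
ft_force: [-0.7, -1.1, 7.5]
grip_width: -0.0001
```

step_arm:
  steps:
    - {"xyz": [0, 0, 0.02], "turn": [0, 0, 0], "gripper": -1}
    - {"xyz": [0, 0, 0.02], "turn": [0, 0, 0], "gripper": -1}

```text
time_s: 18.47
position: [0.5339, 0.0489, 0.1302]
tool_rot: [[-0.277, -0.961, 0.002], [-0.961, 0.277, -0.001], [0.0, -0.002, -1.0]]
ft_force: [0.5, -0.6, 7.6]
grip_width: -0.0
```

step_arm:
  steps:
    - {"xyz": [0, 0, 0.025], "turn": [0, 0, 0], "gripper": -1}
    - {"xyz": [0, 0, 0.025], "turn": [0, 0, 0], "gripper": -1}

```text
time_s: 18.63
position: [0.5339, 0.0488, 0.1283]
tool_rot: [[-0.277, -0.961, 0.002], [-0.961, 0.277, -0.001], [0.0, -0.003, -1.0]]
ft_force: [-0.7, -1.7, 8.8]
grip_width: -0.0
```

step_arm:
  steps:
    - {"xyz": [0, 0, 0.025], "turn": [0, 0, 0], "gripper": -1}
    - {"xyz": [0, 0, 0.02], "turn": [0, 0, 0], "gripper": -1}

```text
time_s: 18.8
position: [0.5339, 0.0487, 0.1266]
tool_rot: [[-0.277, -0.961, 0.002], [-0.961, 0.277, -0.001], [0.0, -0.003, -1.0]]
ft_force: [-1.3, -2.2, 9.3]
grip_width: 0.0005
```

step_arm:
  steps:
    - {"xyz": [0, 0, 0.02], "turn": [0, 0, 0], "gripper": -1}
    - {"xyz": [0, 0, 0.01], "turn": [0, 0, 0], "gripper": -1}

```text
time_s: 18.97
position: [0.5339, 0.0486, 0.1254]
tool_rot: [[-0.277, -0.961, 0.002], [-0.961, 0.277, -0.001], [0.001, -0.003, -1.0]]
ft_force: [-1.7, -3.5, 12.5]
grip_width: 0.0
```

step_arm:
  steps:
    - {"xyz": [0, 0, 0.015], "turn": [0, 0, 0], "gripper": -1}

```text
time_s: 19.05
position: [0.5341, 0.0485, 0.1253]
tool_rot: [[-0.277, -0.961, 0.003], [-0.961, 0.277, -0.002], [0.001, -0.003, -1.0]]
ft_force: [-3.2, -3.7, 17.8]
grip_width: -0.0001
```

It stopped hard at the predicted seat height (TCP 0.125), so I release straight up and check.

step_arm:
  steps:
    - {"xyz": [0, 0, -0.05], "turn": [0, 0, 0], "gripper": -1}
    - {"xyz": [0, 0, -0.2], "turn": [0, 0, 0], "gripper": -1}
    - {"xyz": [0, 0, -0.5], "turn": [0, 0, 0], "gripper": -1}
    - {"xyz": [0, 0, -0.8], "turn": [0, 0, 0], "gripper": -1}
    - {"xyz": [0, 0, -0.8], "turn": [0, 0, 0], "gripper": -1}
    - {"xyz": [0, 0, -0.4], "turn": [0, 0, 0], "gripper": -1}
    - {"xyz": [0, 0, 0], "turn": [0, 0, 0], "gripper": -1}
    - {"xyz": [0, 0, 0], "turn": [0, 0, 0], "gripper": -1}

```text
time_s: 19.72
position: [0.5333, 0.0492, 0.2342]
tool_rot: [[-0.277, -0.961, 0.001], [-0.961, 0.277, -0.0], [-0.0, -0.001, -1.0]]
ft_force: [-0.2, 0.3, -0.2]
grip_width: -0.0002
```

```bash
python3 w.py
python3 - <<'E'
from h import *
S=np.load('side.npz');im=S['im'];c=cams.camera_info('side');P=cloud(S['d'],c)
print('home head exp',proj([.533,.0481,.088],c),'collar bottom',proj([.533,.0481,.07],c))
r,g,b=[im[...,i].astype(int) for i in range(3)];m=(r>130)&(g<60)&(b<60);m[:150]=0;m[240:]=0;m[:,:200]=0;m[:,260:]=0
print('red z range',np.nanmin(P[m][:,2]),np.nanmax(P[m][:,2]))
save('side5.png',cv2.resize(im[150:250,180:310],None,fx=6,fy=6,interpolation=cv2.INTER_CUBIC))
E
```

```text
red 61 230.54 209.95
paddle 548 276.6 193.29 250 292
19.7667 dist -0.001114936204889273 F -0.8309579618025498
home head exp (np.float64(231.46489708184205), np.float64(210.26092517795087)) collar bottom (np.float64(231.73985363266027), np.float64(215.62423047980712))
red z range 0.07851608132622889 0.10698658449752274
```

View pics/side5.png

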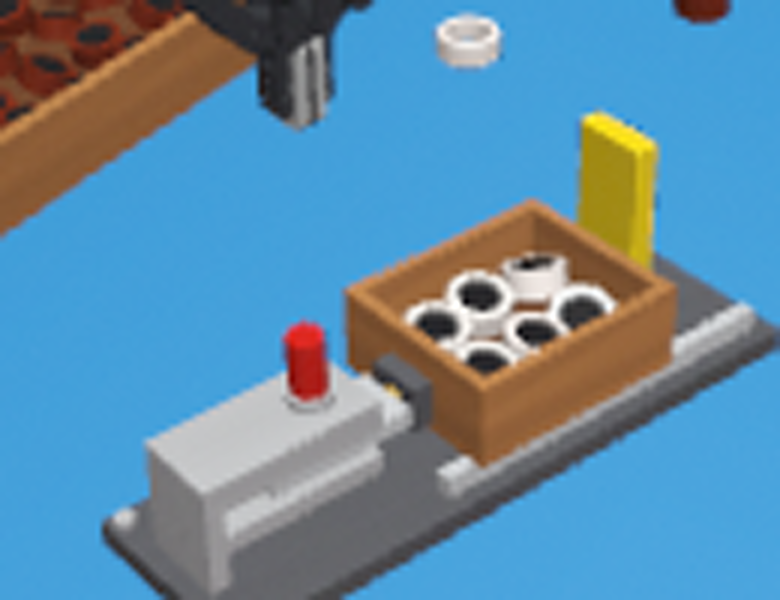

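The collar (crop 308,400) sits flat on the upper ear with the pin upright, and the gripper is clear at (295,90). Handing in.

```bash
python3 -c "
from rig import order
print(order.close_job())"
```

```text
the job is handed in; nothing more can be done
None
```

The tray is coupled to the yoke: the red pin is home, its collar on the upper ear, and the gripper is about 110 mm clear. I handed the job in at 19.8 s of the 58 s allowed.

- **Order of work:** I stood the red pin in the upper ear so it rested on the drawbar. I then eased the tray about 22 mm by the paddle until the pin dropped roughly 20 mm, and pressed it home.
- **Forces:** Pushing the paddle read mostly 3–5 N, peaking at about 7 N. Pressing the pin took 7–12 N until it stopped hard at the predicted height, where the reading was 17.8 N. These are readings at the end of each move, so short peaks in between would not show.
- **Last checks:** The top of the head measured about 107 mm above the table against 106 mm expected. The red head sat within about 1 pixel of its predicted place, and wrist force was near zero after release.
- **Not checked:** I did not re-check the other pins, the cup and most of the loose parts at the end. The arm never came near them, apart from gripping the red pin beside the white one, and felt no unexpected contact.
- **Disagreement:** The two cameras put the hole 3–5 mm apart in y. The hole's chamfer and the feel of the insertion settled that.

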